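# Nip up a drooping display hinge and test that it holds

## Robot

A 6-joint arm with a two-finger parallel gripper is mounted at the origin on the work surface. World frame = base frame: x ahead of the robot, y to its left, z up, the work surface at z = 0. Lengths are in m, angles in rad, forces in N, time in s.
With the tool pointing down it reaches from about 0.35 to 0.775 m from the base axis. Payload 7.3 kg.
Tool frame: the origin (TCP) lies at the very end of the fingers, on their centre line; the grasp point (between the pads) lies 19 mm behind it (robot.tcp_to_grasp is the distance from the TCP to the grasp point, in m); z points along the fingers, y is the direction in which the jaws open and shut (so a half turn about z gives the same grasp; the last joint's range is limited). The gripper opens to 92 mm and grips with 3 to 60 N. Pads are 19 mm wide; open, the fingers measure 130 mm over their backs; the gripper's body (75 mm by 190 mm) begins 47 mm behind the grasp point.
Start: joints at [-0.146, 0.342, 1.524, -0, 1.275, -0.146], TCP at [0.525, 0, 0.227] pointing down, gripper open.
Joint ranges: [-2.53, 2.53], [-0.77, 2.02], [0.04, 2.7], [-1, 4.14], [0.28, 2.66], [-3.11, 3.11]. Speed limits (rad/s): [2.57, 2.57, 3.14, 3.14, 3.14, 3.14].

## Interface

Orientations are given as [roll, pitch, yaw] about the fixed x, y, z axes, in that order (R = Rz(yaw) Ry(pitch) Rx(roll)).
In Python, from cell import robot gives the robot as it stands.
- The arm moves only by the tool arm_command, never from a script. Its argument "motion" is a list that holds one entry, the list of rows, each a list of 7 numbers: the turn, a rotation vector about the tool's x, y, z in units of 90 degrees (1.0 is 90 degrees), then the shift along the tool's x, y, z in units of 30 cm (1.0 is 30 cm), then the opening, from -1 (shut) to 1 (fully open). In form: [[[wx, wy, wz, tx, ty, tz, grip], ...]]. A call has 1 to 8 rows; each row is the pose to reach, as a shift and turn from the pose commanded when the call began, along the tool's axes at that moment; what a row does not reach only later rows make up. A row lasts 1/10 s, in which the tool goes at most 50 mm and 8.59 degrees, less where a joint would pass 70% of its speed; a pose out of reach is approached as far as the arm can. A call with a number of a shift or a turn outside -1 to 1 is refused whole. A call with a gripper value outside its range is refused whole. The fingers move at their own pace and stop on an object; "grip_force" is the grip in N (left out, the last holds). Time passes only in rows, so rows that repeat a pose let the fingers close. It gives the time, the measured TCP pose, the force and the opening at its end, in the units of the state.
- robot.observe(): the state, without advancing time (a new reading comes with each control period).
- robot.read_camera(name): name is "scene" or "side" or "wrist"; returns a dict with "image" (384x512x3 uint8, red, green, blue), "z_map" (384x512 float32, m along the optical axis (not along the pixel's ray), 0 where there is no reading), "fov_y" (degrees; the focal length in pixels is half the picture's height over the tangent of half this angle, whatever the lens; pixels are square), "cx", "cy" (the principal point, pixels), "cam_to_world" (4x4, takes a point from camera to world coordinates). Camera axes: x right, y down, z forward; pixel columns grow to the right and rows downward; lengths in m; the calibration is good to about 2 mm. A picture is of the moment at which its call begins.
- robot.hand_in(): hands the job in, once; it reports no verdict.
The state is a dict: "time": time; "qpos": joint angles; "qvel": joint speeds; "joint_efforts": joint torques, N m; "tool_pos": TCP position; "tool_rot": TCP orientation; "contact_force": force on the tool from outside, world axes, zero at the start; "torque": the same for the moment, N m; "opening": finger opening in m.
Only numpy, scipy, OpenCV 4.12 (cv2) and the standard library are available. Lean on these libraries where they do the work, as an engineer would, in place of code of your own. Each camera call takes 0.05 s, during which the arm holds its last target.

## Task

The fold-down display of the vital-signs unit sinks whenever it is let go. Press the clamp lever at the end of its hinge down until it bites, firmly but without forcing it, then lift the display to about half-way (some 45 degrees) and let go to test it: it must stay there on its own. If it still sinks, nip the lever a little tighter and test again; leave the display standing half-way by itself, and leave the other things on the desk alone.

Things in the scene. Friction and masses are not known exactly. Their poses are not given: they have to be found in the camera images.
- unit: White vital-signs unit, 200 mm deep (its x), 250 wide (its y), 62 high, bolted to the desk. Origin: centre of its underside. Its front looks to its -x (roughly to the robot), its left side to its +y. The display lid (190 mm wide) lies flat on top; the hinge runs along its y near the rear edge, 85 mm behind the origin, 70 mm up. At its left end stands the clamp housing, 67 x 32 mm, 130 mm high.
- display (a joint): Opening angle of the display lid, rad: 0 = folded flat, 0.79 = 45 degrees, stop at 1.75; opening lifts the front edge. Until the clamp is tight the lid sinks shut slowly (about 1 s) when let go. It weighs about 0.4 kg and lifts at the tab with 2 to 10 N, more the tighter the clamp.
- display_tab (a point): Middle of the grey finger tab on the lid's front edge, 211 mm from the hinge axis; moves with the lid. The tab is 36 mm wide (along the hinge), 8 mm thick, and sticks out 46 mm beyond the lid and the unit's front face (26 mm behind this point, 20 mm ahead of it); free on both sides and below, 66 mm over the desk with the lid shut. The panel behind it reaches 13 mm above and 5 mm below the tab's mid-plane.
- display_hinge (a point): Point on the hinge axis, in the middle of the unit's width; the axis runs along the unit's y. The frame of this point turns with the lid.
- clamp (a joint): Clamp lever angle, rad: 0 = fully up (0.30 above level), grows as pressed down, end stop 0.95. Starts loose at 0 to 0.1; stays where left. Loose, its knob yields to a push of 3 to 6 N; then it bites, somewhere between 0.15 and 0.65 (unseen wear), and stiffens by about 1 N per mm of knob travel. Pushed to 8 to 11 N the hinge holds; above 18 N it is forced. It springs back a little on release.
- clamp_knob (a point): Centre of the lever's black ball knob, 24 mm across, 85 mm from the hinge axis. The lever is a 10 mm steel rod pointing from the hinge axis to the unit's front (-x), 155 mm to the left (+y) of the unit's middle, 30 mm outside its side face; free from above.
- bp_monitor: Bystander: white blood-pressure monitor, 105 x 130 x 60 mm, right of the unit. Origin: centre of its underside.
- thermometer: Bystander: white infrared thermometer, 150 x 40 x 30 mm, lying left of the unit. Origin: underside.
- pen: Bystander: dark pen, 125 mm long, lying in front of the unit. Origin: underside.
- pill_bottle: Bystander: amber pill bottle, 38 mm across and 70 mm high, left of the unit. Origin: underside.
- spectacle_case: Bystander: black spectacle case, 62 x 155 x 45 mm, far left. Origin: underside.
- flask: Bystander: dark drinking flask, 70 mm across and 205 mm high, right and behind the unit. Origin: underside.
- tape_dispenser: Bystander: lime-green tape dispenser, 110 x 45 x 70 mm, front right. Origin: underside.

How it is judged:
By the outcome, as a careful person would: the job done as asked, in the order asked, and still so for the second after the job is handed in, with the robot touching nothing.
It also fails if it takes over 51 s, if anything falls off the work surface, if the arm or the gripper's body presses on something with over 40 N, if the wrist force passes 120 N, or if a joint passes its speed limit or range.

## Working session

There is one attempt and no reset: what is moved stays moved. The work goes in short steps, Python scripts to look and compute and a tool call to move; the robot and the scene stay as the last step left them, time stands still between calls to the robot, and variables do not carry over. Pictures are saved under pics/ and viewed, and the job is handed in when it is done.

Besides the shell and the picture viewer there is one more tool, called after "Call:" as a command line: name --argument value ..., lists and objects as JSON in quotes. arm_command: Moves the arm, as the interface text tells. Its arguments: {"type":"object","properties":{"motion":{"type":"array"},"grip_force":{"type":"number"}},"required":["motion"]}

```bash
ls; mkdir -p pics; python3 - <<'E'
from cell import robot
import cv2,numpy as np
print(robot.observe())
for n in("scene","side"):
    c=robot.read_camera(n); cv2.imwrite(f"pics/{n}0.png",c["image"][:,:,::-1]); np.savez(f"{n}0.npz",**c)
    print(n,c["fov_y"],c["cx"],c["cy"],np.round(c["cam_to_world"],3).tolist())
E
```

```text
pics
{'time': 0.0, 'qpos': array([-1.46008277e-01,  3.42723297e-01,  1.52502306e+00, -6.80871465e-06,
        1.27540095e+00, -1.45995568e-01]), 'qvel': array([-4.40869743e-04, -6.65311415e-04,  4.77886423e-04, -1.13677089e-05,
       -7.53239392e-04,  2.98586124e-04]), 'joint_efforts': array([ 7.61924657e-04, -4.31245601e+01, -2.44219762e+01,  7.17750052e-02,
        5.59406646e-02, -1.04314388e-04]), 'tool_pos': array([5.24588580e-01, 7.63201650e-05, 2.26042562e-01]), 'tool_rot': array([-3.14005359e+00, -2.19725199e-04,  1.57078544e+00]), 'contact_force': array([-0.45333988, -0.24585221, -0.84467797]), 'torque': array([ 0.0324778 , -0.0725019 ,  0.02757759]), 'opening': 0.09196262811442306}
scene 44.49531446542626 257.90943327955983 191.41452093726335 [[-0.396, 0.558, -0.73, 1.507], [0.918, 0.244, -0.312, 0.398], [0.004, -0.794, -0.608, 0.901], [0.0, 0.0, 0.0, 1.0]]
side 46.25799202635961 257.42673688693367 191.27793957748483 [[0.96, -0.196, 0.2, 0.303], [-0.279, -0.713, 0.643, -0.848], [0.017, -0.673, -0.739, 1.018], [0.0, 0.0, 0.0, 1.0]]
```

View pics/scene0.png

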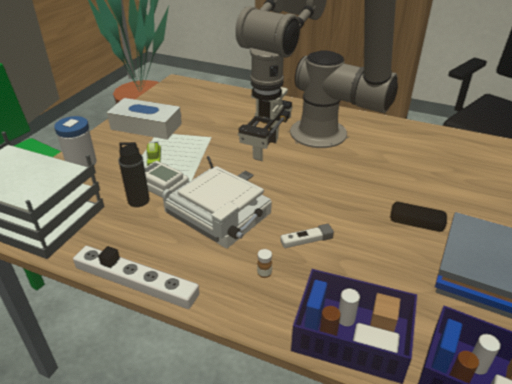

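View pics/side0.png

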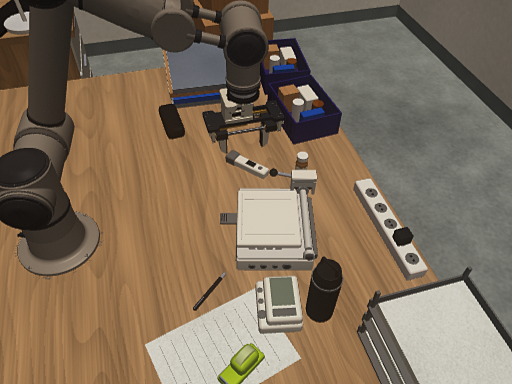

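The side view shows the knob at about (273,172), the tab at (228,218) and the lid spanning (238–302, 190–246). I'll enlarge it.

```bash
cat > h.py <<'E'
import numpy as np,cv2
def ray(c,u,v):
    f=192/np.tan(np.radians(float(c["fov_y"]))/2)
    return np.array([(u-float(c["cx"]))/f,(v-float(c["cy"]))/f,1.])
def pt(c,u,v,z=None):
    z=float(c["z_map"][int(round(v)),int(round(u))]) if z is None else z
    return (c["cam_to_world"]@np.append(ray(c,u,v)*z,1))[:3]
def atz(c,u,v,h):
    T=c["cam_to_world"]; d=T[:3,:3]@ray(c,u,v); return T[:3,3]+d*(h-T[2,3])/d[2]
def crop(c,x0,y0,w,h,k,name):
    cv2.imwrite(name,cv2.resize(np.ascontiguousarray(c["image"][y0:y0+h,x0:x0+w,::-1]),None,fx=k,fy=k,interpolation=cv2.INTER_CUBIC))
E
python3 - <<'E'
from h import *
c=dict(np.load("side0.npz")); crop(c,210,145,120,130,4.5,"pics/sidec.png")
d=dict(np.load("scene0.npz")); crop(d,155,150,130,100,6,"pics/scenec.png")
for p in [(228,218),(222,218),(234,218),(273,172),(270,218),(242,192),(298,192),(304,181)]: print(p,pt(c,*p).round(3))
E
```

```text
(228, 218) [ 0.455 -0.1    0.074]
(222, 218) [ 0.44  -0.092  0.071]
(234, 218) [ 0.47  -0.106  0.077]
(273, 172) [0.616 0.011 0.1  ]
(270, 218) [ 0.562 -0.136  0.082]
(242, 192) [ 0.513 -0.026  0.084]
(298, 192) [ 0.672 -0.054  0.067]
(304, 181) [ 0.682 -0.062  0.117]
```

View pics/sidec.png

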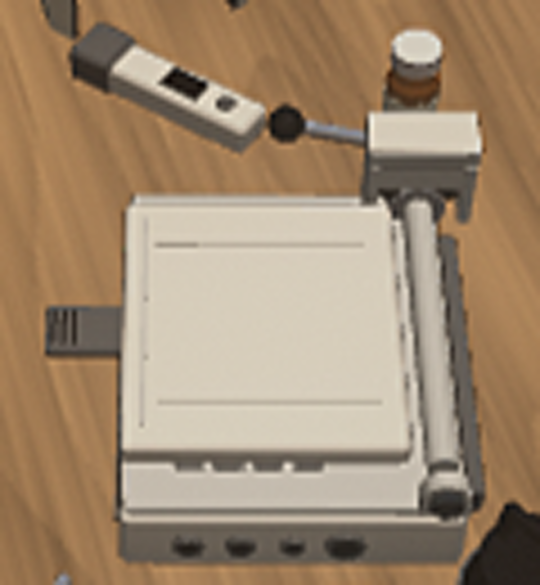

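View pics/scenec.png

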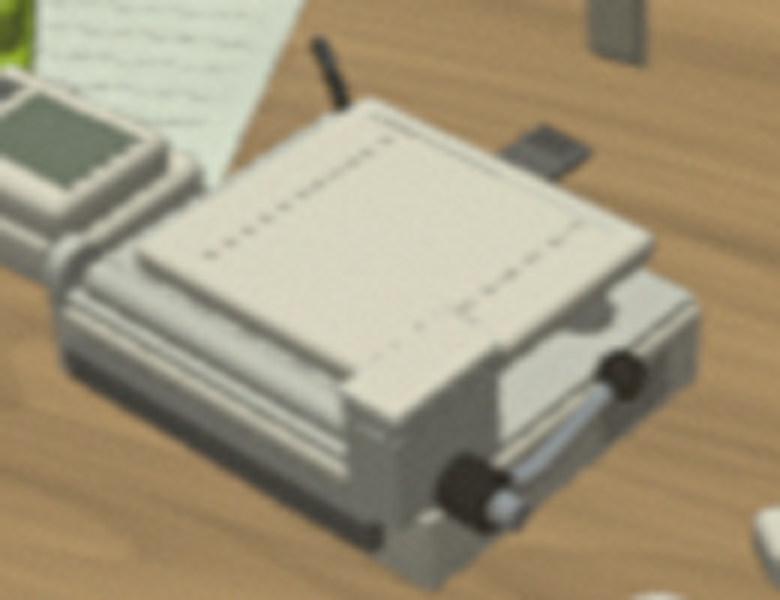

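```bash
python3 - <<'E'
from h import *
c=dict(np.load("side0.npz")); d=dict(np.load("scene0.npz"))
q=lambda x,y:(210+x/4.5,145+y/4.5)
for n,p,h in [("tabFL",(46,308),.074),("tabFR",(46,355),.074),("tabBL",(120,308),.074),("lidFL",(137,203),.083),("lidFR",(124,452),.083),("lidBL",(388,207),.083),("lidBR",(408,455),.083)]:
    print(n,atz(c,*q(*p),h).round(4))
for cam,uv in((c,q(286,124)),(d,(155+625/6,150+375/6))):
    z=cam["z_map"][int(round(uv[1])),int(round(uv[0]))]; r=ray(cam,*uv)
    s=z+0.012/np.linalg.norm(r); print("knob",pt(cam,*uv).round(4),pt(cam,*uv,s).round(4))
# housing top, tab points cloud
m=[]
for cam in(c,d):
    T=cam["cam_to_world"];f=192/np.tan(np.radians(float(cam["fov_y"]))/2)
    v,u=np.mgrid[:384,:512];z=cam["z_map"]
    P=np.stack([(u-cam["cx"])/f*z,(v-cam["cy"])/f*z,z],-1)@T[:3,:3].T+T[:3,3]
    ok=(z>0)&(P[...,0]>.43)&(P[...,0]<.8)&(P[...,1]>-.28)&(P[...,1]<.06)
    for nm,lo,hi in(("lid",.079,.088),("house",.124,.136)):
        Q=P[ok&(P[...,2]>lo)&(P[...,2]<hi)][:,:2].astype(np.float32)
        if len(Q)>20: print(nm,len(Q),cv2.minAreaRect(Q))
    Q=P[ok&(P[...,2]>.06)&(P[...,2]<.079)&(P[...,0]<.487)]; print("tab",len(Q),np.median(Q,0),Q.min(0),Q.max(0))
    np.save("P.npy",P) if cam is c else 0
E
```

```text
tabFL [ 0.4383 -0.0782  0.074 ]
tabFR [ 0.4302 -0.1132  0.074 ]
tabBL [ 0.4813 -0.09    0.074 ]
lidFL [ 0.511  -0.0177  0.083 ]
lidFR [ 0.4556 -0.1995  0.083 ]
lidBL [ 0.6618 -0.0626  0.083 ]
lidBR [ 0.6092 -0.2443  0.083 ]
knob [0.6167 0.009  0.0991] [0.6196 0.017  0.0906]
knob [0.6266 0.0256 0.0974] [0.6181 0.022  0.0897]
lid 3622 ((0.5687445402145386, -0.10647200047969818), (0.2842139005661011, 0.24081717431545258), 68.27193450927734)
house 236 ((0.6859645247459412, -0.04685596004128456), (0.03800630196928978, 0.06862729787826538), 74.30292510986328)
tab 331 [ 0.46257838 -0.11356244  0.07231519] [ 0.43064808 -0.23416534  0.06001491] [ 0.48674572 -0.07674935  0.07890642]
lid 2297 ((0.5876220464706421, -0.10312926769256592), (0.28823408484458923, 0.21729443967342377), 68.26724243164062)
house 247 ((0.6878373622894287, -0.04513847082853317), (0.03589559718966484, 0.0722184106707573), 74.1725082397461)
tab 103 [ 0.45717349 -0.09557401  0.07303923] [ 0.43391704 -0.22882053  0.06036304] [ 0.48631823 -0.07367539  0.07872237]
```

Call:
arm_command --motion '[[[0,0,-0.4,0.03,0.15,0.05,-1],[0,0,-0.6,0.067,0.305,0.1,-1],[0,0,-0.817,0.067,0.305,0.15,-1],[0,0,-0.817,0.067,0.305,0.2,-1],[0,0,-0.817,0.067,0.305,0.2,-1],[0,0,-0.817,0.067,0.305,0.2,-1],[0,0,-0.817,0.067,0.305,0.2,-1],[0,0,-0.817,0.067,0.305,0.2,-1]]]' --grip_force 20

```text
time: 0.9
tool_pos: [0.6162, 0.0202, 0.1661]
tool_rot: [-3.141, -0.001, 2.777]
contact_force: [-0.8, 0.7, 0.5]
opening: 0.0322
```

Call:
arm_command --motion '[[[0,0,0,0,0,0,-1],[0,0,0,0,0,0.03,-1],[0,0,0,0,0,0.05,-1],[0,0,0,0,0,0.05,-1]]]'

```text
time: 1.3
tool_pos: [0.6156, 0.0202, 0.15]
tool_rot: [-3.141, -0.003, 2.769]
contact_force: [-0.5, -0.2, 0.1]
opening: 0.0025
```

```bash
python3 - <<'E'
from cell import robot
from h import *
print(robot.observe())
for n in("scene","side","wrist"):
    c=robot.read_camera(n); np.savez(f"{n}1.npz",**c)
    if n=="wrist": cv2.imwrite("pics/wrist1.png",c["image"][:,:,::-1])
    if n=="scene": crop(c,180,130,110,110,6,"pics/scene1.png")
    if n=="side": crop(c,210,70,120,130,4.5,"pics/side1.png")
E
```

```text
{'time': 1.3, 'qpos': array([-9.15923349e-02,  5.73610210e-01,  1.36528070e+00,  2.20705260e-05,
        1.20563242e+00, -1.28974822e+00]), 'qvel': array([ 0.00109088, -0.01149923, -0.02130872,  0.00102608,  0.0146158 ,
       -0.00891234]), 'joint_efforts': array([-8.94483528e-04, -5.40426064e+01, -2.36757463e+01, -1.06939525e-02,
       -7.31559587e-02,  3.12008138e-02]), 'tool_pos': array([0.61563274, 0.02018272, 0.15002189]), 'tool_rot': array([-3.14079957e+00, -2.82140520e-03,  2.76894318e+00]), 'contact_force': array([-0.4819526 , -0.22522536,  0.07590577]), 'torque': array([ 0.07861774, -0.04527337, -0.0143609 ]), 'opening': 0.0025420423741958484}
```

View pics/scene1.png

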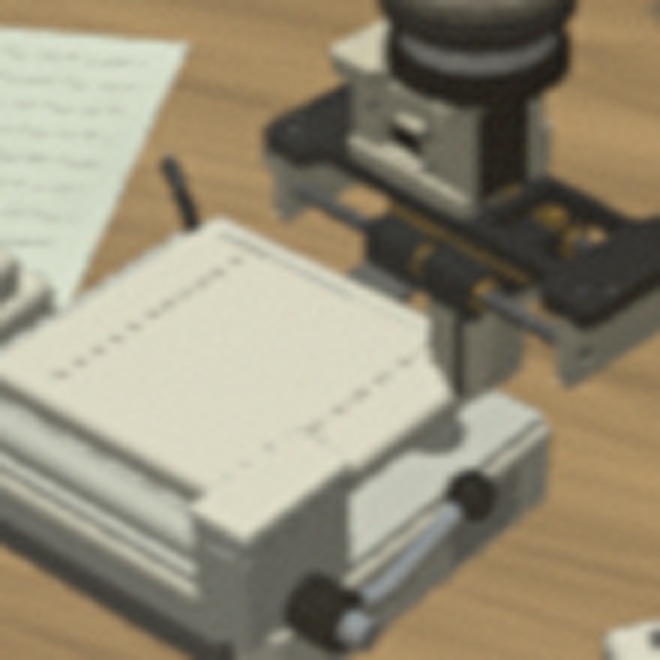

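View pics/side1.png

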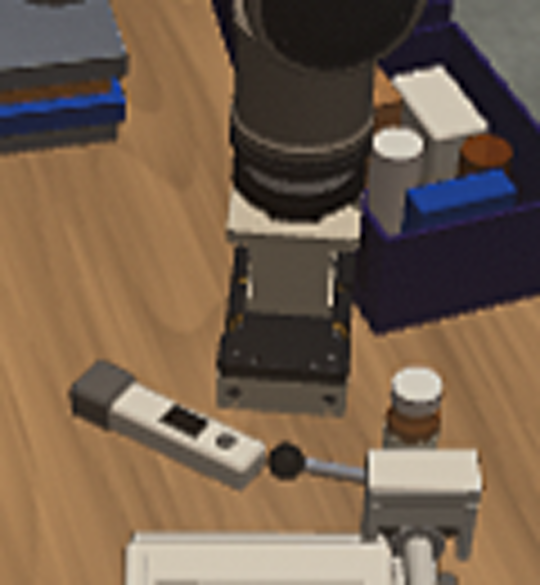

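View pics/wrist1.png

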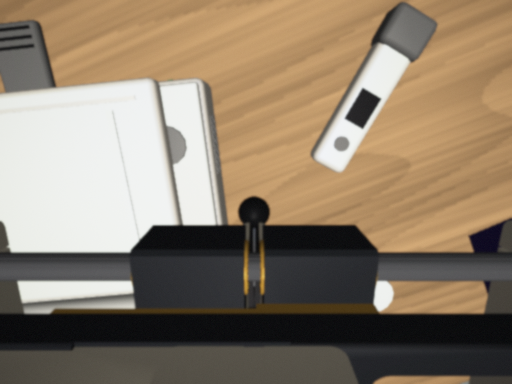

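The knob is at (254,211) in the wrist view, centred on the finger column. I'll triangulate its position.

```bash
python3 - <<'E'
from h import *
w=dict(np.load("wrist1.npz"))
print(atz(w,254,211,.09).round(4), w["cam_to_world"].round(3).tolist(), w["z_map"][211,254], pt(w,254,208).round(4), pt(w,254,203).round(4))
for cam,uv in((dict(np.load("side1.npz")),(210+286/4.5,70+461/4.5)),(dict(np.load("scene1.npz")),(180+473/6,130+495/6))):
    r=ray(cam,*uv); z=cam["z_map"][int(round(uv[1])),int(round(uv[0]))]
    print(pt(cam,*uv,z+0.012/np.linalg.norm(r)).round(4), atz(cam,*uv,.09).round(4))
E
```

```text
[0.6193 0.0197 0.09  ] [[0.364, 0.901, 0.238, 0.553], [0.932, -0.352, -0.093, 0.045], [0.0, 0.256, -0.967, 0.31], [0.0, 0.0, 0.0, 1.0]] 0.21712218 [0.6135 0.0219 0.1022] [0.6109 0.023  0.0994]
[0.6197 0.0173 0.0907] [0.6199 0.0179 0.09  ]
[0.6148 0.0196 0.0863] [0.6189 0.0213 0.09  ]
```

Call:
arm_command --motion '[[[0,0,-0.054,0,0,0.08,-1],[0,0,-0.054,0,0,0.13,-1],[0,0,-0.054,0,0,0.14,-1],[0,0,-0.054,0,0,0.14,-1],[0,0,-0.054,0,0,0.14,-1]]]'

```text
time: 1.95
tool_pos: [0.6172, 0.0201, 0.1108]
tool_rot: [3.141, 0.002, 2.855]
contact_force: [-0.3, -0.7, 0.3]
opening: 0.0002
```

Call:
arm_command --motion '[[[0,0,0,0,0,0.01,-1],[0,0,0,0,0,0.02,-1],[0,0,0,0,0,0.03,-1],[0,0,0,0,0,0.03,-1]]]'

```text
time: 2.35
tool_pos: [0.6162, 0.0203, 0.1006]
tool_rot: [-3.142, -0.001, 2.856]
contact_force: [-1.0, 0.6, 1.3]
opening: 0.0003
```

Call:
arm_command --motion '[[[0,0,0,0,0,0.007,-1],[0,0,0,0,0,0.014,-1],[0,0,0,0,0,0.014,-1]]]'

```text
time: 2.65
tool_pos: [0.6163, 0.0202, 0.0963]
tool_rot: [-3.142, -0.0, 2.856]
contact_force: [-1.7, -0.0, 2.2]
opening: 0.0007
```

Call:
arm_command --motion '[[[0,0,0,0,0,0.007,-1],[0,0,0,0,0,0.01,-1],[0,0,0,0,0,0.01,-1]]]'

```text
time: 2.95
tool_pos: [0.6164, 0.0201, 0.0933]
tool_rot: [-3.142, -0.0, 2.856]
contact_force: [-1.0, 0.4, 1.4]
opening: 0.0003
```

Call:
arm_command --motion '[[[0,0,0,0,0,0.007,-1],[0,0,0,0,0,0.01,-1],[0,0,0,0,0,0.01,-1]]]'

```text
time: 3.25
tool_pos: [0.6165, 0.0201, 0.0903]
tool_rot: [-3.142, -0.0, 2.856]
contact_force: [-1.5, -0.1, 2.2]
opening: 0.0005
```

Call:
arm_command --motion '[[[0,0,0,0,0,0.007,-1],[0,0,0,0,0,0.01,-1]]]'

```text
time: 3.45
tool_pos: [0.6165, 0.0201, 0.0874]
tool_rot: [-3.142, -0.0, 2.856]
contact_force: [-2.9, 0.5, 3.7]
opening: 0.0006
```

```bash
python3 - <<'E'
from cell import robot
from h import *
o=robot.observe();print(o["tool_pos"],o["contact_force"])
c=robot.read_camera("scene"); crop(c,180,130,110,110,6,"pics/scene2.png")
c=robot.read_camera("wrist"); cv2.imwrite("pics/wrist2.png",c["image"][:,:,::-1])
E
```

```text
[0.61649631 0.02010486 0.08735516] [-2.93423088  0.47467096  3.69257678]
```

View pics/scene2.png

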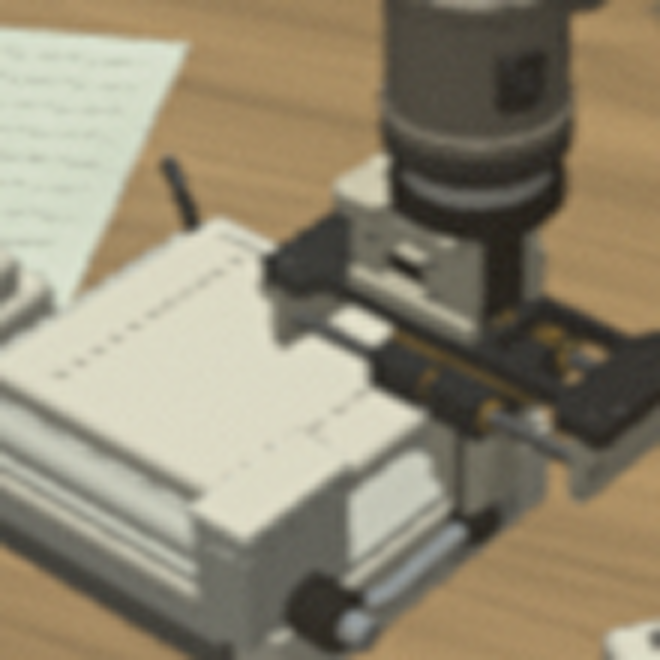

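View pics/wrist2.png

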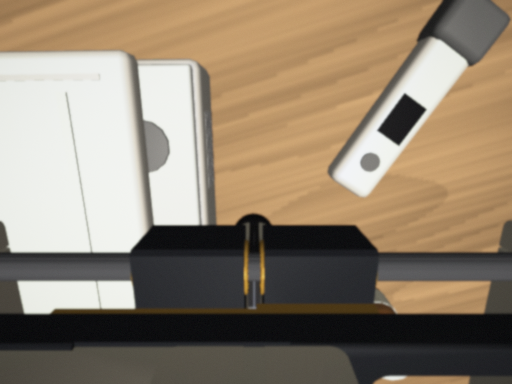

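```bash
python3 - <<'E'
from cell import robot
from h import *
c=robot.read_camera("wrist"); crop(c,205,190,100,75,8,"pics/wrist2c.png")
f=192/np.tan(np.radians(float(c["fov_y"]))/2);print(f)
for v in(213,214,216): print(atz(c,254,v,.075).round(4), pt(c,254,v+3).round(4))
o=robot.observe();print(o["tool_pos"],o["contact_force"])
E
```

```text
307.7603237167677
[0.6055 0.024  0.075 ] [0.6061 0.0238 0.0785]
[0.6061 0.0238 0.075 ] [0.6059 0.0239 0.0809]
[0.6073 0.0235 0.075 ] [0.6068 0.0236 0.0817]
[0.6166274  0.02007917 0.0873732 ] [-0.5849573  -0.16790094  1.06639982]
```

View pics/wrist2c.png

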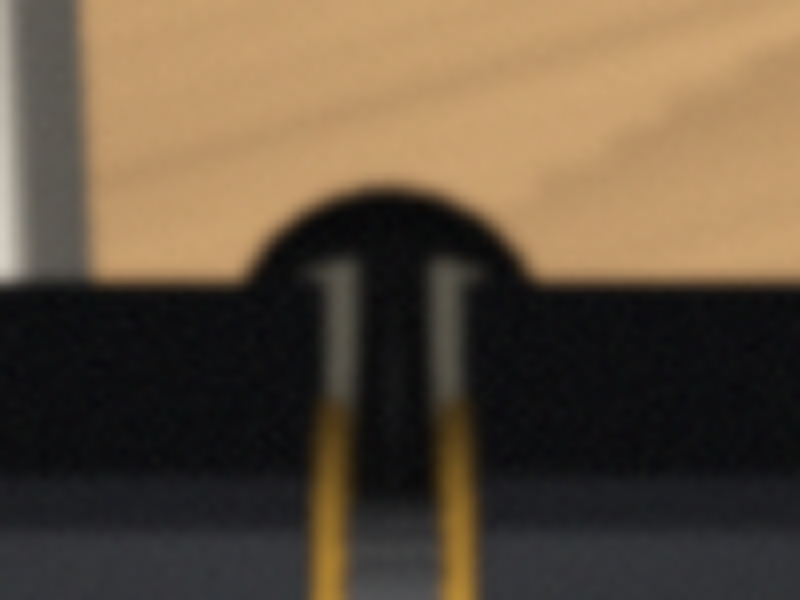

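The fingertips sit on the knob's centre and it is still loose, with the joint at about 0.24. I'll keep pressing.

Call:
arm_command --motion '[[[0,0,0,0,0,0.007,-1],[0,0,0,0,0,0.01,-1]]]'

```text
time: 3.8
tool_pos: [0.6165, 0.0201, 0.0844]
tool_rot: [-3.142, -0.0, 2.856]
contact_force: [-3.2, 0.7, 3.6]
opening: 0.0007
```

Call:
arm_command --motion '[[[0,0,0,0,0,0.007,-1],[0,0,0,0,0,0.01,-1]]]'

```text
time: 4.0
tool_pos: [0.6164, 0.0202, 0.0813]
tool_rot: [-3.142, -0.0, 2.856]
contact_force: [-2.2, 1.2, 2.8]
opening: 0.0005
```

Call:
arm_command --motion '[[[0,0,0,0,0,0.005,-1],[0,0,0,0,0,0.01,-1]]]'

```text
time: 4.2
tool_pos: [0.6165, 0.0201, 0.0784]
tool_rot: [-3.142, -0.0, 2.856]
contact_force: [-2.7, 1.6, 3.2]
opening: 0.0005
```

Call:
arm_command --motion '[[[0,0,0,0,0,0.005,-1],[0,0,0,0,0,0.01,-1]]]'

```text
time: 4.4
tool_pos: [0.6165, 0.0201, 0.0754]
tool_rot: [3.142, 0.0, 2.856]
contact_force: [-1.7, 1.2, 2.0]
opening: 0.0002
```

Call:
arm_command --motion '[[[0,0,0,0,0,0.005,-1],[0,0,0,0,0,0.01,-1]]]'

```text
time: 4.6
tool_pos: [0.6165, 0.0201, 0.0724]
tool_rot: [-3.142, 0.0, 2.856]
contact_force: [-2.6, 1.0, 2.7]
opening: 0.0005
```

```bash
python3 - <<'E'
from cell import robot
from h import *
o=robot.observe();print(o["tool_pos"],o["contact_force"],o["torque"])
c=robot.read_camera("scene"); crop(c,215,170,70,70,10,"pics/scene3.png")
c=robot.read_camera("wrist"); crop(c,205,170,100,75,8,"pics/wrist3.png")
E
```

```text
[0.61653404 0.0201147  0.07239407] [-2.58448076  0.95270133  2.71164427] [0.2554146  0.33945584 0.09280986]
```

View pics/scene3.png

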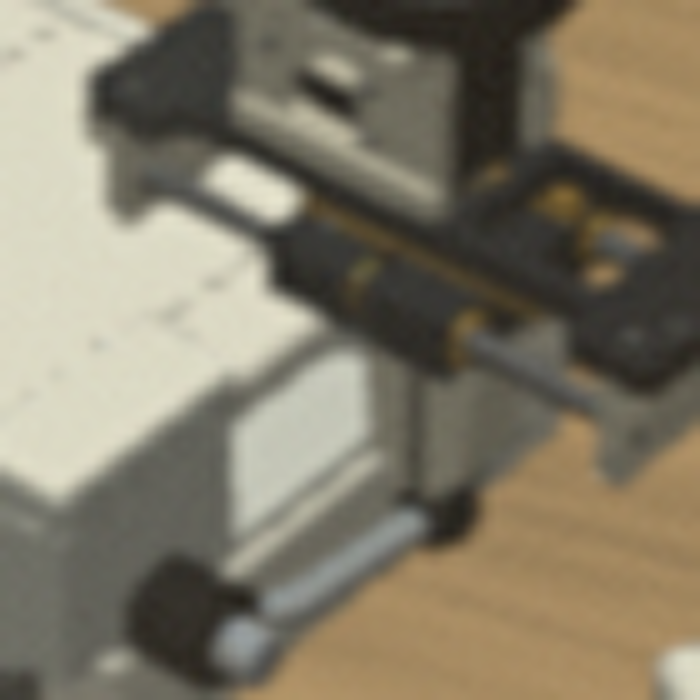

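View pics/wrist3.png

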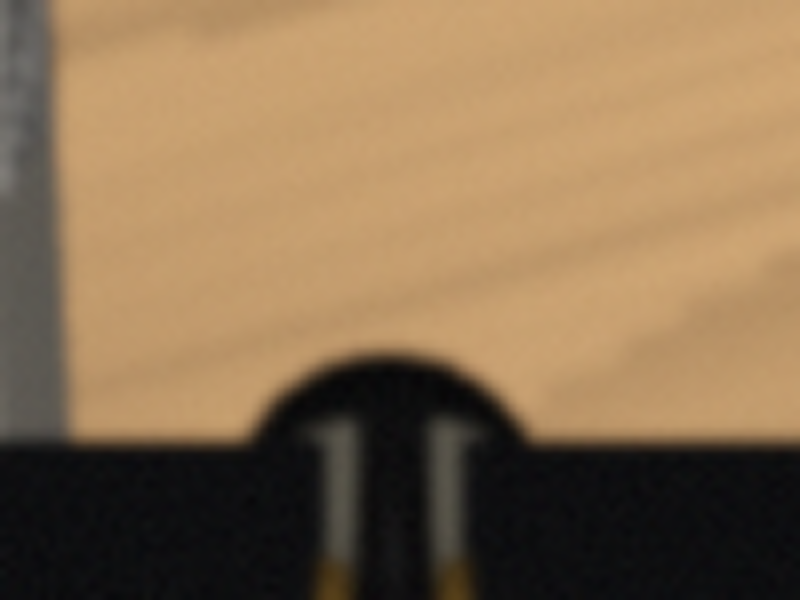

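Call:
arm_command --motion '[[[0,0,0,0,0,0.005,-1],[0,0,0,0,0,0.01,-1]]]'

```text
time: 4.9
tool_pos: [0.6168, 0.0201, 0.0696]
tool_rot: [3.141, 0.001, 2.856]
contact_force: [-1.7, -0.1, 2.9]
opening: 0.0004
```

Call:
arm_command --motion '[[[0,0,0,0,0,0.005,-1],[0,0,0,0,0,0.01,-1]]]'

```text
time: 5.1
tool_pos: [0.6168, 0.0201, 0.0668]
tool_rot: [3.142, 0.001, 2.856]
contact_force: [-2.8, -0.1, 5.8]
opening: 0.0003
```

Call:
arm_command --motion '[[[0,0,0,0,0,0.005,-1],[0,0,0,0,0,0.01,-1]]]'

```text
time: 5.3
tool_pos: [0.617, 0.02, 0.0643]
tool_rot: [3.141, 0.001, 2.856]
contact_force: [-3.1, 0.8, 9.8]
opening: 0.0001
```

Call:
arm_command --motion '[[[0,0,0,0,0,0,-1]]]'

```text
time: 5.4
tool_pos: [0.6169, 0.02, 0.0642]
tool_rot: [3.141, 0.001, 2.856]
contact_force: [-3.3, 0.2, 6.9]
opening: 0.0005
```

Call:
arm_command --motion '[[[0,0,0,0,0,0.004,-1],[0,0,0,0,0,0.004,-1]]]'

```text
time: 5.6
tool_pos: [0.617, 0.02, 0.0633]
tool_rot: [3.141, 0.002, 2.856]
contact_force: [-2.9, 0.0, 7.5]
opening: 0.0004
```

Call:
arm_command --motion '[[[0,0,0,0,0,0.0,-1]]]'

```text
time: 5.7
tool_pos: [0.6171, 0.02, 0.0633]
tool_rot: [3.141, 0.002, 2.856]
contact_force: [-2.5, 0.5, 10.0]
opening: 0.0005
```

Call:
arm_command --motion '[[[0,0,0,0,0,0.004,-1],[0,0,0,0,0,0.004,-1]]]'

```text
time: 5.9
tool_pos: [0.6171, 0.02, 0.0623]
tool_rot: [3.141, 0.002, 2.856]
contact_force: [-3.3, 0.2, 10.3]
opening: 0.0006
```

Call:
arm_command --motion '[[[0,0,0,0,0,0.0,-1]]]'

```text
time: 6.0
tool_pos: [0.6171, 0.02, 0.0624]
tool_rot: [3.141, 0.002, 2.856]
contact_force: [-3.1, -0.2, 11.4]
opening: 0.0007
```

Call:
arm_command --motion '[[[0,0,0,0,0,0.0,-1]]]'

```text
time: 6.1
tool_pos: [0.6171, 0.02, 0.0624]
tool_rot: [3.141, 0.002, 2.856]
contact_force: [-3.5, 0.2, 10.0]
opening: 0.0003
```

Call:
arm_command --motion '[[[0,0,0,0,0,-0.1,-1],[0,0,0,0,0,-0.25,-1],[0,0,0,0,0,-0.4,-1],[0,0,0,0,0,-0.5,-1],[0,0,0,0,0,-0.5,-1]]]'

```text
time: 6.6
tool_pos: [0.6191, 0.0199, 0.2162]
tool_rot: [3.14, 0.01, 2.856]
contact_force: [1.6, -0.1, 0.5]
opening: 0.0007
```

Call:
arm_command --motion '[[[0,0,0,0.13,-0.13,0,1],[0,-0.09,0,0.26,-0.27,0,1],[0,-0.18,0,0.4,-0.4,0.05,1],[0,-0.26,0,0.527,-0.54,0.1,1],[0,-0.333,0,0.527,-0.543,0.13,1],[0,-0.333,0,0.527,-0.543,0.13,1],[0,-0.333,0,0.527,-0.543,0.13,1]]]'

```text
time: 7.3
tool_pos: [0.4147, -0.0911, 0.1695]
tool_rot: [3.141, 0.519, 2.852]
contact_force: [0.6, -0.2, 0.3]
opening: 0.052
```

```bash
python3 - <<'E'
from cell import robot
from h import *
o=robot.observe();print(o["tool_pos"],o["contact_force"],o["qpos"],o["tool_rot"])
c=robot.read_camera("side"); np.savez("side4.npz",**c);crop(c,195,130,140,120,5,"pics/side4.png")
c=robot.read_camera("scene"); np.savez("scene4.npz",**c);crop(c,180,130,110,110,5,"pics/scene4.png")
c=robot.read_camera("wrist"); np.savez("wrist4.npz",**c);cv2.imwrite("pics/wrist4.png",c["image"][:,:,::-1])
E
```

```text
[ 0.4146587  -0.09113177  0.16950083] [ 0.56927648 -0.23595967  0.33285896] [-4.63591764e-01 -8.87705517e-04  2.28412456e+00  2.50262796e-01
  3.56702191e-01 -1.95764254e+00] [3.14103417 0.51851409 2.85226861]
```

View pics/side4.png

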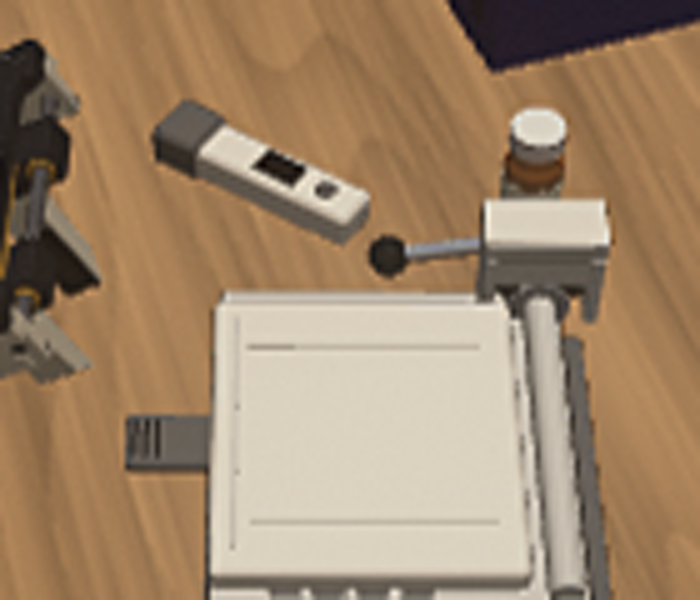

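View pics/wrist4.png

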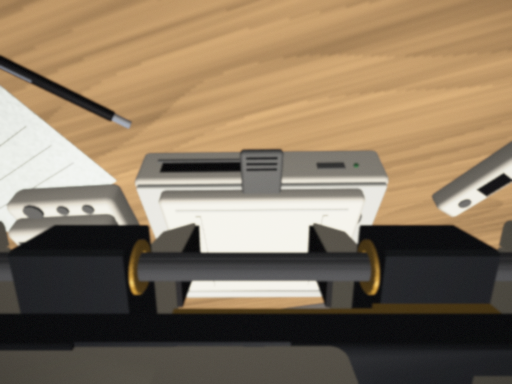

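View pics/scene4.png

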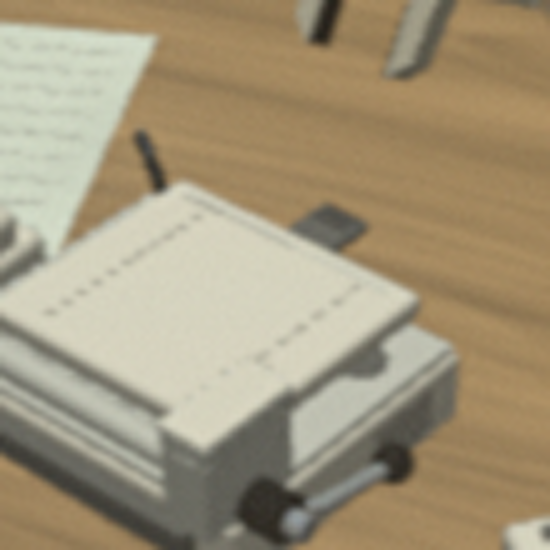

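The tab shows at columns 241–282, row 150 in the wrist view. The lever is visibly lower than before. I'll check the tab position with this camera.

```bash
python3 - <<'E'
from h import *
w=dict(np.load("wrist4.npz"));s=dict(np.load("side4.npz"))
crop(w,215,130,100,75,8,"pics/wrist4c.png")
a=atz(w,241,150,.074);b=atz(w,282,150,.074);print(a,b,np.linalg.norm(a-b),(a+b)/2)
q=lambda x,y:(195+x/5,130+y/5)
A=atz(s,*q(126,418),.074);B=atz(s,*q(126,470),.074);print(A,B,(A+B)/2)
t=np.array([.41466,-.09113]);y=np.array([.283,.959]);x=np.array([.959,-.283])
for m in((a+b)/2,(A+B)/2): print("unit-frame dx,dy of tab front from tcp",(m[:2]-t)@x,(m[:2]-t)@y)
E
```

```text
[ 0.42771203 -0.10488842  0.074     ] [ 0.43713377 -0.07307459  0.074     ] 0.03317964769932278 [ 0.4324229 -0.0889815  0.074    ]
[ 0.43809083 -0.07870156  0.074     ] [ 0.43001751 -0.11358887  0.074     ] [ 0.43405417 -0.09614521  0.074     ]
unit-frame dx,dy of tab front from tcp 0.01642659660740101 0.007087311573388953
unit-frame dx,dy of tab front from tcp 0.020018312139555006 0.0006789608297900967
```

View pics/wrist4c.png

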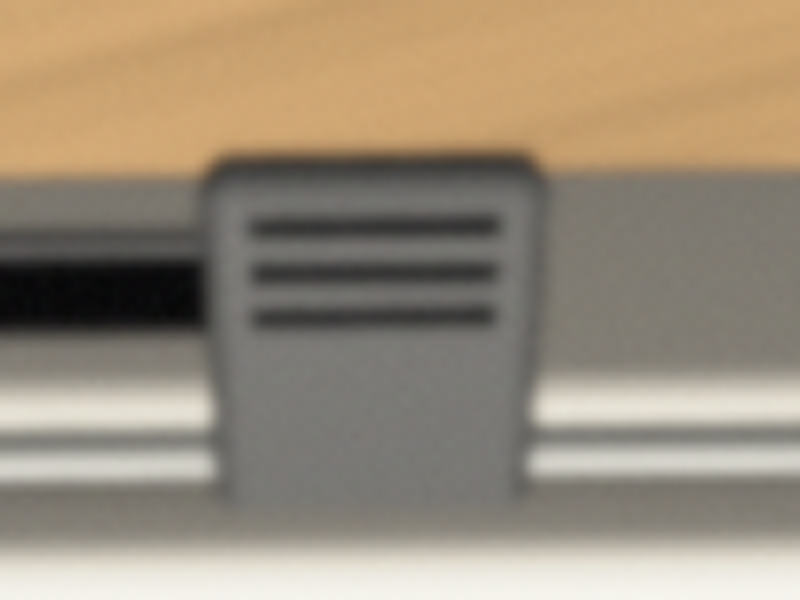

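```bash
python3 - <<'E'
from h import *
s=dict(np.load("scene4.npz")); w=dict(np.load("wrist4.npz"))
t=np.array([.41466,-.09113]);y=np.array([.283,.959]);x=np.array([.959,-.283])
for p in[(330,204),(368,228)]:
    m=atz(s,180+p[0]/5,130+p[1]/5,.074);print(m.round(4),(m[:2]-t)@x,(m[:2]-t)@y)
print(w["cx"],w["z_map"][160,262],pt(w,262,165))
# wrist: where a point 66mm along from fingertips projects
T=w["cam_to_world"];print(T[:3,:3].T@(np.append(t,.1695)-T[:3,3]))
crop(s,215,160,50,40,14,"pics/scene4c.png")
E
```

```text
[ 0.4344 -0.1006  0.074 ] 0.021616304231643253 -0.0034984553381042288
[ 0.4482 -0.069   0.074 ] 0.025957066044629745 0.03070405036333656
253.75150114437457 0.25550568 [ 0.44600753 -0.09234494  0.07602142]
[-0.00080058  0.01991286  0.16975267]
```

View pics/scene4c.png

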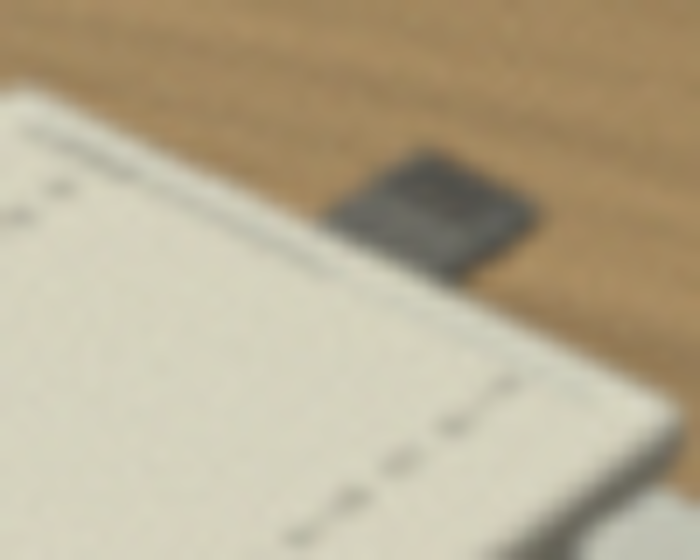

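Call:
arm_command --motion '[[[0,0.08,0,0.01,0.023,0.06,1],[0,0.167,0,0.021,0.023,0.12,1],[0,0.167,0,0.021,0.023,0.182,1],[0,0.167,0,0.021,0.023,0.182,1],[0,0.167,0,0.021,0.023,0.182,1]]]'

```text
time: 7.95
tool_pos: [0.442, -0.0906, 0.1214]
tool_rot: [3.142, 0.26, 2.857]
contact_force: [-0.3, 0.5, 0.7]
opening: 0.0914
```

```bash
python3 - <<'E'
from cell import robot
from h import *
o=robot.observe();print(o["tool_pos"],o["contact_force"],o["qpos"],o["tool_rot"])
c=robot.read_camera("wrist"); np.savez("wrist5.npz",**c);cv2.imwrite("pics/wrist5.png",c["image"][:,:,::-1])
E
```

```text
[ 0.44201673 -0.09064191  0.12135884] [-0.34604763  0.4901018   0.72220642] [-0.39211474  0.21994267  2.08217309  0.0500836   0.58185085 -1.71619111] [3.14152331 0.2596315  2.85658337]
```

View pics/wrist5.png

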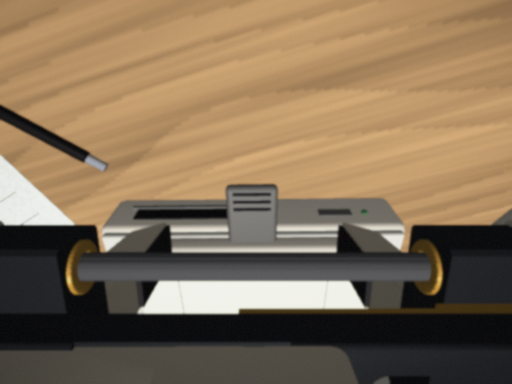

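```bash
python3 - <<'E'
from h import *
w=dict(np.load("wrist5.npz"))
m=atz(w,252,186,.074);print(m, pt(w,252,192),pt(w,252,200))
t=np.array([.44202,-.09064]);y=np.array([.283,.959]);x=np.array([.959,-.283])
print((m[:2]-t)@x,(m[:2]-t)@y)
E
```

```text
[ 0.43378132 -0.08898954  0.074     ] [ 0.43762536 -0.09012293  0.07515448] [ 0.44425916 -0.09209335  0.07416675]
-0.008367971007405647 -0.0007487512016024859
```

Call:
arm_command --motion '[[[0,0,0,0.007,0,0.08,1],[0,0,0,0.015,0,0.16,1],[0,0,0,0.022,0,0.235,1],[0,0,0,0.022,0,0.235,1]]]'

```text
time: 8.4
tool_pos: [0.4519, -0.0939, 0.0507]
tool_rot: [3.141, 0.258, 2.855]
contact_force: [-0.7, 0.7, -0.1]
opening: 0.0919
```

Call:
arm_command --motion '[[[0,0,0,0,0,0,-1],[0,0,0,0,0,0,-1],[0,0,0,0,0,0,-1],[0,0,0,0,0,0,-1],[0,0,0,0,0,0,-1],[0,0,0,0,0,0,-1]]]' --grip_force 25

```text
time: 9.0
tool_pos: [0.4532, -0.0945, 0.0521]
tool_rot: [-3.142, 0.261, 2.856]
contact_force: [0.7, -0.0, -0.3]
opening: 0.0482
```

```bash
python3 - <<'E'
from cell import robot
from h import *
o=robot.observe();print(o["tool_pos"],o["contact_force"],o["tool_rot"],o["opening"])
c=robot.read_camera("side"); crop(c,195,130,140,120,5,"pics/side6.png")
E
```

```text
[ 0.45316743 -0.09445707  0.05211531] [ 0.65006544 -0.007125   -0.27476455] [-3.14156399  0.26124843  2.85563138] 0.0482038240894013
```

View pics/side6.png

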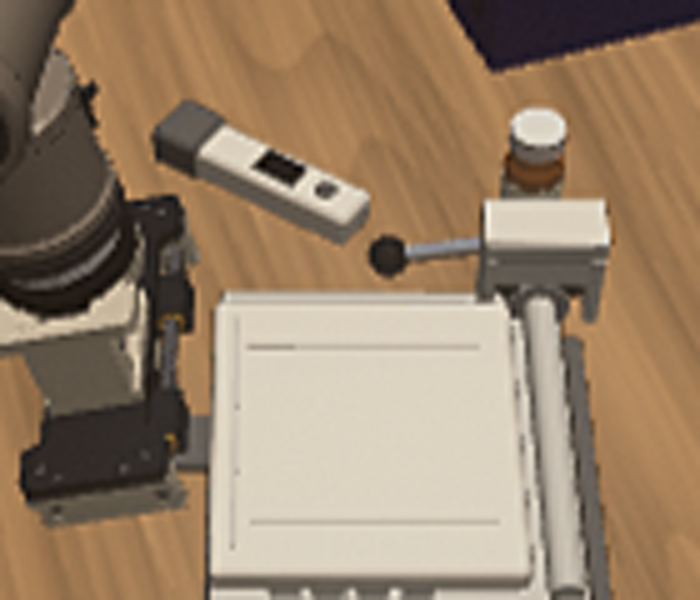

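Still closing, and the lid is undisturbed.

Call:
arm_command --motion '[[[0,0,0,0,0,0,-1],[0,0,0,0,0,0,-1],[0,0,0,0,0,0,-1],[0,0,0,0,0,0,-1]]]'

```text
time: 9.45
tool_pos: [0.4529, -0.0953, 0.0519]
tool_rot: [-3.141, 0.261, 2.856]
contact_force: [-4.1, -8.3, 0.8]
opening: 0.0357
```

```bash
python3 - <<'E'
import numpy as np
for d in np.linspace(22.8/8,22.8,8):
    f=np.radians(d);c,s=np.cos(f),np.sin(f)
    dx=-.211*c-.018*s+.211;dz=.211*s-.018*c+.018
    print(round(d/90,3),round(-(.966*dx+.258*dz)/.3,3),round((.258*dx-.966*dz)/.3,3))
E
```

```text
0.032 -0.007 -0.034
0.063 -0.016 -0.068
0.095 -0.026 -0.102
0.127 -0.038 -0.135
0.158 -0.052 -0.167
0.19 -0.067 -0.199
0.222 -0.084 -0.23
0.253 -0.102 -0.26
```

Call:
arm_command --motion '[[[0,0.032,0,-0.007,-0.003,-0.034,-1],[0,0.063,0,-0.016,-0.003,-0.068,-1],[0,0.095,0,-0.026,-0.003,-0.102,-1],[0,0.127,0,-0.038,-0.003,-0.135,-1],[0,0.158,0,-0.052,-0.003,-0.167,-1],[0,0.19,0,-0.067,-0.003,-0.199,-1],[0,0.222,0,-0.084,-0.003,-0.23,-1],[0,0.253,0,-0.102,-0.003,-0.26,-1]]]'

```text
time: 10.25
tool_pos: [0.4617, -0.0978, 0.1348]
tool_rot: [-3.142, -0.14, 2.856]
contact_force: [2.1, 0.4, -6.7]
opening: 0.0357
```

Call:
arm_command --motion '[[[0,0.032,0,-0.007,0,-0.034,-1],[0,0.063,0,-0.016,0,-0.068,-1],[0,0.095,0,-0.026,0,-0.102,-1],[0,0.127,0,-0.038,0,-0.135,-1],[0,0.158,0,-0.052,0,-0.167,-1],[0,0.19,0,-0.067,0,-0.199,-1],[0,0.222,0,-0.084,0,-0.23,-1],[0,0.253,0,-0.102,0,-0.26,-1]]]'

```text
time: 11.05
tool_pos: [0.5008, -0.1087, 0.2078]
tool_rot: [3.141, -0.539, 2.857]
contact_force: [-1.8, 3.3, -3.4]
opening: 0.0361
```

Call:
arm_command --motion '[[[0,0,0,0,0,0,-1],[0,0,0,0,0,0,-1],[0,0,0,0,0,0,-1]]]'

```text
time: 11.35
tool_pos: [0.5011, -0.1088, 0.2078]
tool_rot: [3.14, -0.534, 2.857]
contact_force: [0.3, 4.9, -0.1]
opening: 0.0358
```

```bash
python3 - <<'E'
from cell import robot
from h import *
o=robot.observe();print(o["tool_pos"],o["contact_force"],o["tool_rot"],o["opening"])
c=robot.read_camera("side"); np.savez("side7.npz",**c);crop(c,185,100,150,130,5,"pics/side7.png")
c=robot.read_camera("scene"); np.savez("scene7.npz",**c);crop(c,150,90,150,130,5,"pics/scene7.png")
E
```

```text
[ 0.50110923 -0.10876033  0.20781527] [ 0.34068608  4.88020064 -0.11762747] [ 3.14018743 -0.53410584  2.85694157] 0.03580947811085665
```

View pics/side7.png

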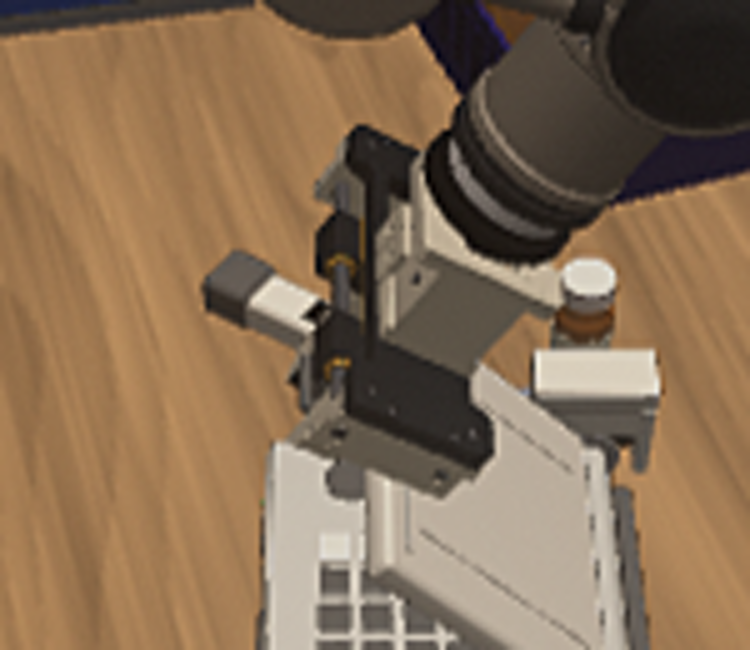

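View pics/scene7.png

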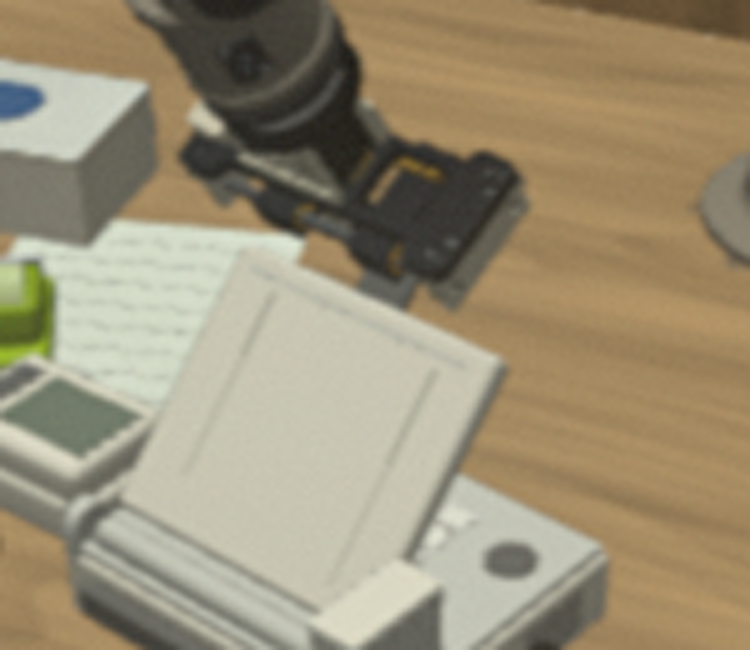

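Call:
arm_command --motion '[[[0,0,0,0,0,0,0],[0,0,0,0,0,0,0.5],[0,0,0,0,0,0,1],[0,0,0,0,0,0,1],[0,0,0,0,0,0,1],[0,0,0,0,0,0,1]]]'

```text
time: 12.05
tool_pos: [0.5012, -0.1096, 0.2082]
tool_rot: [-3.141, -0.534, 2.855]
contact_force: [0.5, 0.2, 0.3]
opening: 0.0792
```

```bash
cat > ang.py <<'E'
from h import *
def ang(c):
    T=c["cam_to_world"];f=192/np.tan(np.radians(float(c["fov_y"]))/2)
    v,u=np.mgrid[:384,:512];z=c["z_map"]
    P=np.stack([(u-c["cx"])/f*z,(v-c["cy"])/f*z,z],-1)@T[:3,:3].T+T[:3,3]
    s=P[205:215,0:0]
    R=P[158:188,188:232][z[158:188,188:232]>0].reshape(-1,3)
    for _ in range(4):
        m=np.median(R,0) if _==0 else R.mean(0); n=np.linalg.svd(R-m)[2][2]; R=R[abs((R-m)@n)<(.02 if _==0 else .006)]
    n*=np.sign(n[2]); return np.degrees(np.arccos(n[2])),len(R),n
E
python3 - <<'E'
from cell import robot
from ang import *
o=robot.observe();print(o["tool_pos"],o["contact_force"],o["opening"])
c=robot.read_camera("scene"); np.savez("scene8.npz",**c);crop(c,150,90,150,130,5,"pics/scene8.png")
print(ang(dict(np.load("scene7.npz"))),ang(c))
E
```

```text
[ 0.50118974 -0.10963699  0.20822876] [0.49084928 0.15057962 0.33329916] 0.07917045031395353
(np.float64(45.61049373655041), 1311, array([ 0.68761633, -0.19452017,  0.69953247])) (np.float64(45.280728416104964), 1308, array([ 0.68444664, -0.19087259,  0.70363374]))
```

View pics/scene8.png

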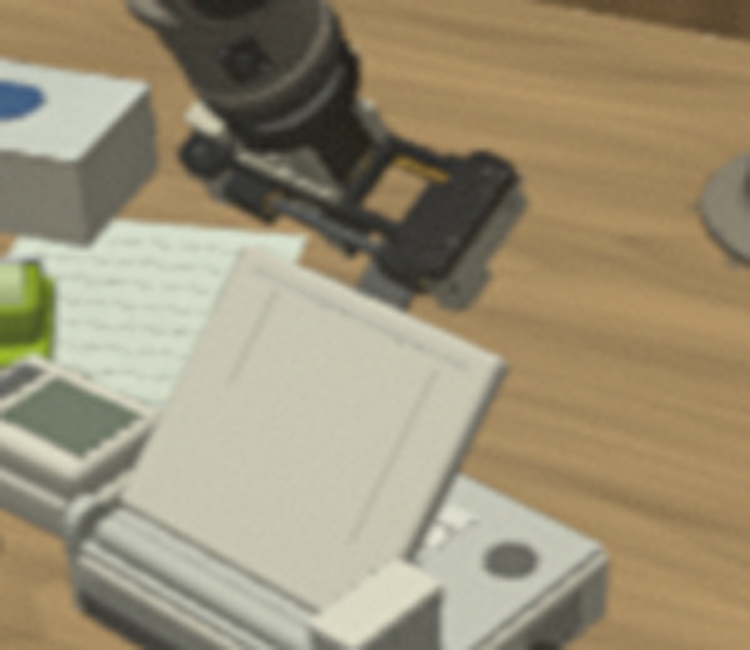

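Call:
arm_command --motion '[[[0,0,0,0,0,0,1],[0,0,0,0,0,0,1],[0,0,0,0,0,0,1],[0,0,0,0,0,0,1],[0,0,0,0,0,0,1],[0,0,0,0,0,0,1],[0,0,0,0,0,0,1],[0,0,0,0,0,0,1]]]'

```text
time: 12.9
tool_pos: [0.5012, -0.1095, 0.2082]
tool_rot: [-3.142, -0.534, 2.856]
contact_force: [0.4, -0.0, 0.6]
opening: 0.0923
```

Call:
arm_command --motion '[[[0,0,0,0,0,0,1],[0,0,0,0,0,0,1],[0,0,0,0,0,0,1],[0,0,0,0,0,0,1],[0,0,0,0,0,0,1],[0,0,0,0,0,0,1],[0,0,0,0,0,0,1],[0,0,0,0,0,0,1]]]'

```text
time: 13.7
tool_pos: [0.5012, -0.1095, 0.2082]
tool_rot: [3.142, -0.534, 2.856]
contact_force: [-0.3, 0.1, -0.1]
opening: 0.0919
```

```bash
python3 - <<'E'
from cell import robot
from ang import *
o=robot.observe();print(o["tool_pos"],o["contact_force"],o["opening"])
c=robot.read_camera("scene"); print(ang(c))
E
```

```text
[ 0.5011762  -0.10951634  0.20823798] [-0.34585682  0.07514401 -0.09759042] 0.09190102473094618
(np.float64(45.34092671689252), 1308, array([ 0.68440795, -0.19374187,  0.7028868 ]))
```

It holds steady at 45.3° over 1.7 s. Now I'll withdraw straight back along the fingers.

Call:
arm_command --motion '[[[0,0,0,0,0,-0.05,1],[0,0,0,0,0,-0.12,1],[0,0,0,0,0,-0.2,1],[0,0,0,0,0,-0.28,1],[0,0,0,0,0,-0.35,1],[0,0,0,0,0,-0.35,1],[0,0,0,0,0,-0.35,1]]]'

```text
time: 14.45
tool_pos: [0.5523, -0.1245, 0.2978]
tool_rot: [3.142, -0.534, 2.856]
contact_force: [-0.3, -0.4, -0.5]
opening: 0.0918
```

```bash
python3 - <<'E'
from cell import robot
from ang import *
o=robot.observe();print(o["time"],o["tool_pos"],o["contact_force"],o["opening"])
c=robot.read_camera("scene"); print(ang(c)); cv2.imwrite("pics/scene9.png",c["image"][:,:,::-1])
c=robot.read_camera("side"); cv2.imwrite("pics/side9.png",c["image"][:,:,::-1])
E
```

```text
14.45 [ 0.55232555 -0.12454731  0.29780254] [-0.25534188 -0.43549736 -0.50570528] 0.09175047822243255
(np.float64(45.2356972809252), 1311, array([ 0.68333164, -0.19279916,  0.70419199]))
```

View pics/scene9.png

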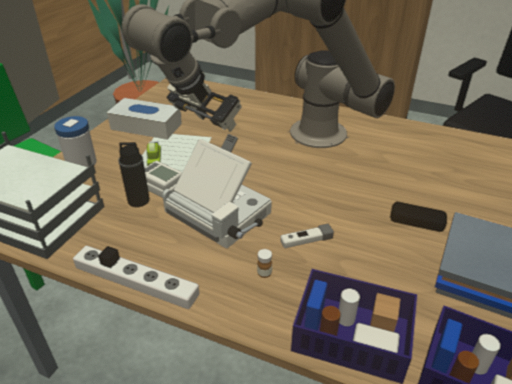

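View pics/side9.png

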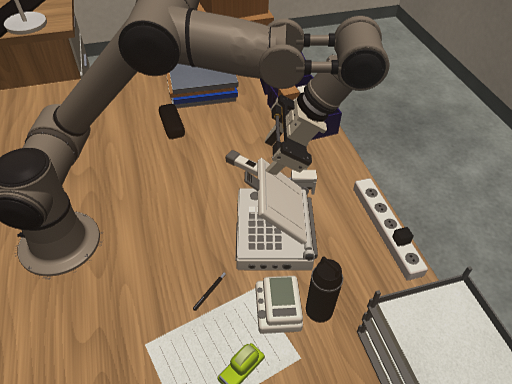

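The display stands at 45° with the gripper clear, and the bystanders are where they were. I'll do one last check for drift, then hand in.

Call:
arm_command --motion '[[[0,0,0,0,0,-0.1,1],[0,0,0,0,0,-0.1,1],[0,0,0,0,0,-0.1,1],[0,0,0,0,0,-0.1,1],[0,0,0,0,0,-0.1,1],[0,0,0,0,0,-0.1,1],[0,0,0,0,0,-0.1,1],[0,0,0,0,0,-0.1,1]]]'

```text
time: 15.35
tool_pos: [0.567, -0.1288, 0.3244]
tool_rot: [3.142, -0.534, 2.856]
contact_force: [-0.3, -0.1, 0.5]
opening: 0.0914
```

```bash
python3 - <<'E'
from cell import robot
from ang import *
print(ang(robot.read_camera("scene"))); print(robot.hand_in())
E
```

```text
(np.float64(45.520321378464985), 1308, array([ 0.6867734 , -0.19345056,  0.70065625]))
the job is handed in; nothing more can be done
None
```

The display now stays up on its own at about 45°, and I handed the job in at about 15 s of the 51 s allowed.

- **Clamp:** I pressed the lever down with closed fingertips until it bit and took it to about 10–11 N. No reading went above 11.4 N, against the 18 N at which it counts as forced.
- **Test:** I then gripped the tab, lifted the display along its arc to about 45° and let go. The angle measured in the camera images was 45.6° while held. After release it read 45.2–45.5° over about 3.5 s, so it was not sinking and I did not need to tighten the lever again.
- **End state:** The gripper is clear of everything. In the last pictures the other things on the desk look to be where they started.

Two readings disagreed along the way. The three cameras gave the tab's sideways position up to about 13 mm apart, so I used the close wrist view. The single force readings scattered by about 1.5 N, so I judged the clamp force from several of them. Closing on the tab also showed a brief sideways force of about 9 N, which was gone after I let go.

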